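# Gauge two heat-sink sockets and reject the narrow one

## Robot

A 7-joint arm with a two-finger parallel gripper is mounted at the origin on the work surface. World frame = base frame: x ahead of the robot, y to its left, z up, the work surface at z = 0. Lengths are in m, angles in degrees, forces in N, time in s.
With the tool pointing down it reaches from about 0.35 to 0.9 m from the base axis. Payload 19.9 kg.
Tool frame: the origin (TCP) lies at the very end of the fingers, on their centre line; the grasp point (between the pads) lies 19 mm behind it (manip.tcp_to_grasp is the z of the grasp point in the tool frame, in m); z points along the fingers, y is the direction in which the jaws open and shut (so a half turn about z gives the same grasp; the last joint's range is limited). The gripper opens to 85 mm and grips with 20 to 120 N. Pads are 22 mm wide; open, the fingers measure 114 mm over their backs; the gripper's body (76 mm by 85 mm) begins 54 mm behind the grasp point. The pads swing forward as they close: fully open they stand 13 mm farther back than shut.
Start: joints at [-2.378, 23.915, -0.59, 92.452, 0.269, 63.638, -3.037], TCP at [0.625, 0, 0.231] pointing down, gripper open.
Joint ranges: [-161.28, 161.28], [-22.2, 115.67], [-73.04, 71.86], [3.21, 147.25], [-68.34, 248.33], [10.77, 114.83], [-161.83, 161.83]. Speed limits (degrees/s): [108.29, 108.29, 136.94, 136.94, 172.46, 172.46, 172.46].

## Interface

Orientations are given as [roll, pitch, yaw] about the fixed x, y, z axes, in that order (R = Rz(yaw) Ry(pitch) Rx(roll)).
In Python, from cell import manip gives the robot as it stands. The module is installed in compiled form; this text tells all that it offers.
- The arm moves only by the shell command python3 -m pendant 'ROWS' [FORCE]. ROWS is JSON, a list of rows, each a list of 3 entries, a list of its own where there are three numbers: the opening, from -1 (shut) to 1 (fully open), then the shift along the tool's x, y, z normalised to -1 to 1, where 1 is 0.2 m, then the turn, a rotation vector about the tool's x, y, z normalised to -1 to 1, where 1 is 8 degrees. In form: [[hand, [tx, ty, tz], [wx, wy, wz]], ...]. A call has 1 to 10 rows; each row shifts and turns the pose as measured when the row begins, along the tool's axes as they then stand; what a row does not reach is not made up. A row lasts 1/10 s, in which the tool goes at most 50 mm and 8.59 degrees, less where a joint would pass 70% of its speed; a pose out of reach is approached as far as the arm can. A call with a number of a shift or a turn outside -1 to 1 is refused whole. A call with a gripper value outside its range is refused whole. The fingers move at their own pace and stop on an object; FORCE is the grip in N (left out, the last holds). Time passes only in rows, so rows that do not move let the fingers close. It gives the time, the measured TCP pose, the force and the opening at its end, in the units of the state.
- manip.get_obs(): the state, without advancing time (a new reading comes with each control period).
- manip.capture(name): name is "scene" or "side" or "wrist"; returns a dict with "image" (420x560x3 uint8, blue, green, red), "vertical_fov" (degrees; the focal length in pixels is half the picture's height over the tangent of half this angle, whatever the lens; pixels are square), "cx", "cy" (the principal point, pixels), "R" (3x3) and "t" (3): a world point X has camera coordinates R X + t. Camera axes: x right, y down, z forward; pixel columns grow to the right and rows downward; lengths in m; the calibration is good to about 2 mm. A picture is of the moment at which its call begins. There is no depth.
- manip.job_done(): hands the job in, once; it reports no verdict.
Trained networks look in a picture, given as the dict that the camera call returned (one of the last four; its "shot" number tells which), for a name from the list of things; names that differ only in an ending like _2 or _b are one class to them, and where a whole thing is asked for, a point or a joint stands for the part that bears it (a point fixed in the world has none). Each returns a list of dicts, best first, with "score" (0 to 1); they miss things now and then, are a little off and sometimes report something else, mostly with a low value. They report only what shows in the picture. A call takes as long as a camera call. They do not tell look-alikes from the thing itself.
- manip.look_for(picture, thing): "bbox" ([left, top, right, bottom] in pixels, round what is visible of it).
- manip.masks_of(picture, thing): "mask" (420x560 bool, what is visible of it) and "bbox" ([left, top, right, bottom] in pixels, round what is visible of it).
- manip.pinpoint(picture, thing): "xy" ([column, row] in pixels: a listed point, or the origin of a listed thing).
The state is a dict: "t": time; "joints": joint angles; "qvel": joint speeds; "joint_efforts": joint torques, N m; "tcp_pos": TCP position; "tool_rot": TCP orientation; "wrist_force": force on the tool from outside, world axes, zero at the start; "wrist_torque": the same for the moment, N m; "finger_gap": opening from 0.0 (shut) to 1.0 (fully open).
Only numpy, scipy, OpenCV 4.12 (cv2) and the standard library are available. Lean on these libraries where they do the work, as an engineer would, in place of code of your own. Each camera call takes 0.05 s, during which the arm holds its last target. There are 200 camera calls.

## Task

Try the plug gauge gently in the sockets of both heat sinks, never forcing it: it goes fully home in one and stops part-way down in the other. Finish with the gauge left standing fully home, collar down on the boss, in the heat sink that passes, which stays where it is on the mat, and set the one that fails upright in the grey reject tray; leave the meter, the fan and the screwdriver alone.

Things in the scene. Friction and masses are not known exactly. Their poses are not given: they have to be found in the camera images.
- gauge: steel plug gauge, upright in the stand, 87 mm long, 0.15 kg; origin at the centre of the pin's lower end, z up. From there up: round pin, 20 mm diameter, 28 mm long, end chamfered 1.5 mm; collar 30 mm diameter, 4 mm thick; 16 mm square handle, 55 mm long, faces square to x and y. Home in a heat sink, the collar lies on the boss and the origin is 12 mm above the sink's underside
- sink_a: The first of two alike aluminium heat sinks, 56 x 56 mm, 40 mm high, 0.25 kg, loose; origin at centre of underside, z up. Outer fins 56 mm apart across its y (grip there, carry upright). Socket 21.2 mm wide down the middle axis of a 34 mm square boss; mouth at z = 40 mm. In one of the two, either one, it narrows to 15 mm, 13 mm below the mouth: the gauge stops there, lower end at about z = 27 mm
- sink_b: The second of two alike aluminium heat sinks, 56 x 56 mm, 40 mm high, 0.25 kg, loose; origin at centre of underside, z up. Outer fins 56 mm apart across its y (grip there, carry upright). Socket 21.2 mm wide down the middle axis of a 34 mm square boss; mouth at z = 40 mm. In one of the two, either one, it narrows to 15 mm, 13 mm below the mouth: the gauge stops there, lower end at about z = 27 mm
- tray: grey plastic reject tray fixed to the mat, 168 mm (its x) by 138 mm (its y), 22 mm high, walls and floor 4 mm; origin at the centre of its underside, z up, floor at z = 4 mm
- stand: fixed black block, 56 x 56 mm and 34 mm high, with a 24 mm hole in which the gauge hangs by its collar; origin at the centre of its underside; nothing has to go back into it
- mat: blue-grey rubber mat fixed on the bench, 480 x 800 mm, 3 mm thick, origin at the centre of its underside; heat sinks, stand and tray stand on it. A heat sink pressed on it by the gauge with over 40 N, even for a moment, counts as forced; a try in a narrow socket needs a push of 3 N or more against the stop
- meter: black hand multimeter lying on the mat, 75 x 135 x 36 mm, origin at the centre of its underside; bystander
- fan: black computer fan lying flat, 80 x 80 x 25 mm, origin at the centre of its underside; bystander
- screwdriver: red-handled screwdriver, about 200 mm long, lying on the bench beside the mat; bystander
Not all that is in view belongs to the job. Leave any orange look-alike of the sink_a alone.

How it is judged:
By the outcome, as a careful person would: the job done as asked, in the order asked, and still so for the second after the job is handed in, with the robot touching nothing.
It also fails if it takes over 72 s, if anything falls off the work surface, if the arm or the gripper's body presses on something with over 40 N, if the wrist force passes 120 N, or if a joint passes its speed limit or range.

## Working session

There is one attempt and no reset: what is moved stays moved. The work goes in short steps, Python scripts to look and compute and a shell command to move; the robot and the scene stay as the last step left them, time stands still between calls to the robot, and variables do not carry over. Pictures are saved under pics/ and viewed, about 8 in all and at most 12, crops included, and the job is handed in when it is done.

```bash
mkdir -p pics; cat > h.py <<'E'
from cell import manip
import numpy as np, cv2
def ray(p,uv):
    f=p["image"].shape[0]/2/np.tan(np.radians(p["vertical_fov"])/2)
    R=np.array(p["R"]);t=np.array(p["t"])
    d=R.T@np.array([(uv[0]-p["cx"])/f,(uv[1]-p["cy"])/f,1]); return -R.T@t,d
def at(p,uv,z):
    c,d=ray(p,uv); return c+d*(z-c[2])/d[2]
def proj(p,X):
    f=p["image"].shape[0]/2/np.tan(np.radians(p["vertical_fov"])/2)
    c=np.array(p["R"])@np.array(X)+np.array(p["t"]); return np.array([p["cx"]+f*c[0]/c[2],p["cy"]+f*c[1]/c[2]])
def tri(obs):
    A=np.zeros((3,3));b=np.zeros(3)
    for p,uv in obs:
        c,d=ray(p,uv);d=d/np.linalg.norm(d);P=np.eye(3)-np.outer(d,d);A+=P;b+=P@c
    return np.linalg.solve(A,b)
E
python3 - <<'E'
from h import *
np.set_printoptions(precision=3,suppress=True)
P={}
for n in ("scene","side"):
    p=P[n]=manip.capture(n); cv2.imwrite(f"pics/{n}.png",p["image"]); print(n,"cam",ray(p,(0,0))[0],p["vertical_fov"])
    for th,z in (("gauge",.009),("sink_a",.003),("tray",.003),("stand",.003),("meter",.003),("fan",.003)):
        for r in manip.pinpoint(p,th)[:4]: print(n,th,round(r["score"],2),np.array(r["xy"]),at(p,r["xy"],z))
print(manip.get_obs())
E
```

```text
scene cam [1.115 0.359 1.019] 49.67641529247302
scene gauge 0.69 [274.4 195.5] [0.445 0.013 0.009]
scene gauge 0.28 [273.7 194.1] [0.442 0.009 0.009]
scene sink_a 0.8 [180.9 176.5] [ 0.512 -0.256  0.003]
scene sink_a 0.8 [352.3 281.7] [0.581 0.305 0.003]
scene sink_a 0.55 [330.3 245.6] [0.513 0.215 0.003]
scene sink_a 0.55 [379.6 253.3] [0.473 0.335 0.003]
scene tray 0.71 [227.  246.4] [ 0.645 -0.018  0.003]
scene stand 0.97 [270.2 193.6] [ 0.441 -0.002  0.003]
scene meter 0.86 [292.9 324.4] [0.748 0.226 0.003]
scene meter 0.27 [328.4 247.7] [0.521 0.213 0.003]
scene fan 0.87 [123.5 230.7] [ 0.736 -0.282  0.003]
side cam [0.133 0.658 0.842] 44.92588094886191
side gauge 0.68 [311.  210.7] [0.444 0.004 0.009]
side sink_a 0.97 [333.8 138.5] [ 0.518 -0.238  0.003]
side sink_a 0.67 [167.5 282.9] [0.586 0.312 0.003]
side sink_a 0.63 [223.8 264.1] [0.521 0.217 0.003]
side sink_a 0.59 [207.4 315.4] [0.478 0.326 0.003]
side tray 0.91 [241.1 172.1] [ 0.642 -0.014  0.003]
side stand 0.91 [308.8 211.2] [0.449 0.003 0.003]
side meter 0.82 [137.9 218.4] [0.745 0.222 0.003]
side fan 0.62 [267.7 100.2] [ 0.739 -0.276  0.003]
{'t': 0.7, 'joints': array([-2.376, 23.914, -0.591, 92.452,  0.27 , 63.636, -3.035]), 'qvel': array([-0.07 ,  0.01 , -0.09 , -0.035,  0.048,  0.041, -0.078]), 'joint_efforts': array([ -0.   , -86.405,   0.678, -43.515,   0.019,   0.002,  -0.   ]), 'tcp_pos': array([ 0.625, -0.   ,  0.231]), 'tool_rot': array([180.   ,   0.003,  90.001]), 'wrist_force': array([ 0.379, -0.435,  0.441]), 'wrist_torque': array([-0.002,  0.092,  0.035]), 'finger_gap': 0.996949391881954}
```

```bash
python3 -c "
import cv2,numpy as np
a=cv2.imread('pics/scene.png');b=cv2.imread('pics/side.png')
cv2.imwrite('pics/both.png',cv2.resize(np.vstack([a,b]),None,fx=.71,fy=.71))"
```

```text
(no output)
```

View pics/scene.png

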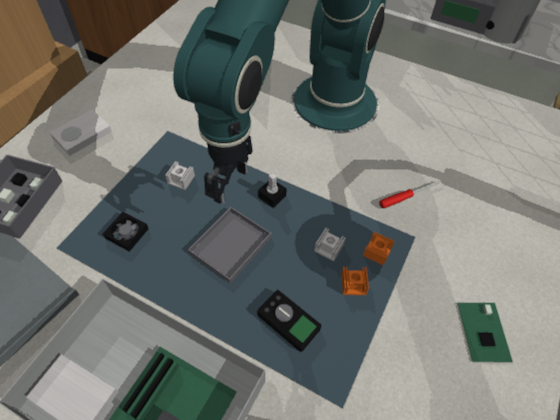

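View pics/side.png

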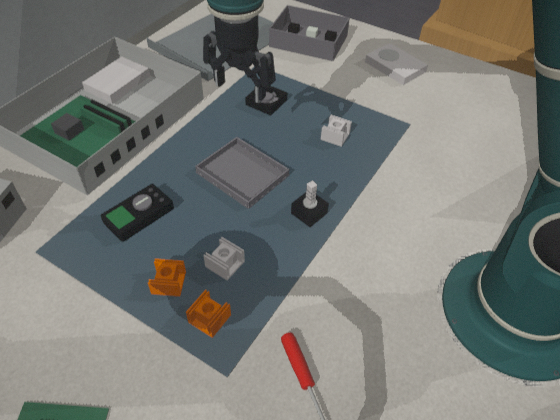

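Scene and side show the grey sinks at about (0.515,-0.247) and (0.517,0.216). The two orange look-alikes are at scene pixels (352,282) and (380,250), the gauge is in the stand at about (0.445,0.005), and the tray is at (0.644,-0.016). I'll move above the gauge.

```bash
python3 -m pendant '[[1,[0.02,-0.22,0],[0,0,0]],[1,[0,-0.22,0],[0,0,0]],[1,[0,-0.22,0],[0,0,0]],[1,[0,-0.15,0],[0,0,0]],[1,[0,0,0],[0,0,0]]]'; python3 - <<'E'
from h import *
np.set_printoptions(precision=4,suppress=True)
p=manip.capture("wrist"); cv2.imwrite("pics/w1.png",p["image"]); o=manip.get_obs();print(o["t"],o["tcp_pos"],o["tool_rot"],"cam",ray(p,(0,0))[0],p["vertical_fov"])
for th,z in (("gauge",.009),("stand",.003)):
    for r in manip.pinpoint(p,th)[:2]: print(th,round(r["score"],2),np.array(r["xy"]),at(p,r["xy"],z))
for r in manip.masks_of(p,"gauge")[:2]: print(r["score"],r["bbox"])
print(proj(p,[.445,.005,.096]))
E
```

```text
t: 1.2
tcp_pos: [0.4569, 0.0041, 0.2294]
tool_rot: [-179.9, 0.0, 90.0]
wrist_force: [0.2, -0.1, 0.2]
finger_gap: 1.001
1.25 [0.4585 0.0041 0.2296] [-179.9829    0.0125   90.0006] cam [0.4572 0.0801 0.373 ] 68.16360989313053
gauge 0.93 [270.9 175.2] [0.4446 0.0039 0.009 ]
stand 0.89 [273.8 167.6] [0.448  0.0119 0.003 ]
0.67 [255.4, 168.8, 284.4, 199.7]
[268.2791 193.4151]
```

View pics/w1.png

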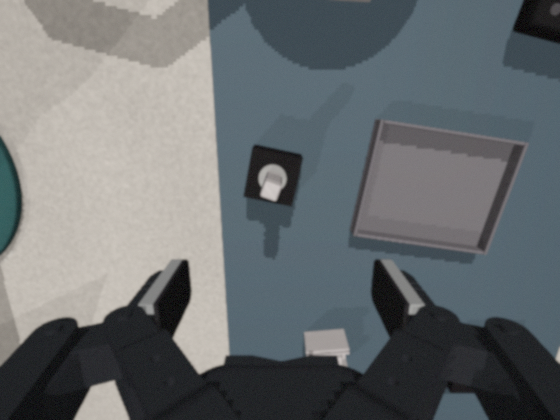

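The wrist view shows the gauge at (271,180), turned slightly with the stand, and the tray at right. I'll enlarge the gauge crop to get its yaw.

```bash
python3 - <<'E'
from h import *
np.set_printoptions(precision=4,suppress=True)
a=cv2.imread("pics/w1.png")[160:210,240:305]
cv2.imwrite("pics/w1c.png",cv2.resize(a,None,fx=10,fy=10,interpolation=cv2.INTER_CUBIC))
E
```

```text
(no output)
```

View pics/w1c.png

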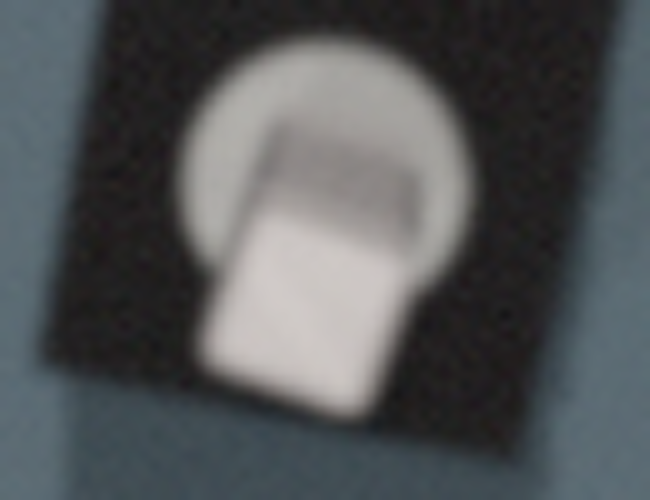

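```bash
python3 - <<'E'
from h import *
np.set_printoptions(precision=4,suppress=True)
p=manip.capture("wrist")
c=[at(p,(240+x-.45,160+y-.45),.096) for x,y in((26.5,21),(41,25.5),(36,41.5),(20.5,36.5))]
c=np.array(c);print(c, c.mean(0))
for i in range(4):
    d=c[(i+1)%4]-c[i];print(np.hypot(*d[:2]),np.degrees(np.arctan2(d[1],d[0])))
print("collar",at(p,(271.85,177.9),.041)); o=manip.get_obs();print(o["tcp_pos"])
E
```

```text
[[ 0.4469  0.0173  0.096 ]
 [ 0.4601  0.0131  0.096 ]
 [ 0.4554 -0.0022  0.096 ]
 [ 0.4411  0.0026  0.096 ]] [0.4509 0.0077 0.096 ]
0.013879974755128468 -17.730398749621415
0.015988371346959077 -107.00178442945258
0.015122380448522906 161.32245411838915
0.01577123571157158 68.49944162168381
collar [0.4505 0.0078 0.041 ]
[0.4606 0.0042 0.2291]
```

```bash
python3 -m pendant '[[1,[0.018,-0.05,0],[0,0,0]],[1,[0,0,0.2],[0,0,0.8]],[1,[0,0,0.2],[0,0,0.8]],[1,[0,0,0],[0,0,0.72]],[1,[0,0,0],[0,0,0]],[1,[0,0,0],[0,0,0]]]'
```

```text
t: 2.05
tcp_pos: [0.4504, 0.0093, 0.1461]
tool_rot: [-179.9, 0.0, 71.0]
wrist_force: [0.9, -0.3, 0.3]
finger_gap: 0.997
```

```bash
python3 -m pendant '[[1,[-0.008,0.004,0.2],[0,0,0]],[1,[0,0,0.15],[0,0,0]],[1,[0,0,0.07],[0,0,0]],[1,[0,0,0],[0,0,0]],[-1,[0,0,0],[0,0,0]],[-1,[0,0,0],[0,0,0]],[-1,[0,0,0],[0,0,0]],[-1,[0,0,0],[0,0,0]],[-1,[0,0,0],[0,0,0]],[-1,[0,0,0],[0,0,0]]]' 60
```

```text
t: 3.05
tcp_pos: [0.4519, 0.0095, 0.0655]
tool_rot: [179.8, -0.2, 71.9]
wrist_force: [-7.4, 6.6, -3.3]
finger_gap: 0.174
```

```bash
python3 -m pendant '[[-1,[0,0,-0.1],[0,0,0]],[-1,[0,0,-0.1],[0,0,0]],[-1,[0,0,-0.2],[0,0,0]],[-1,[0,0,-0.2],[0,0,0]],[-1,[0,0,-0.2],[0,0,0]],[-1,[0,0,0],[0,0,0]],[-1,[0,0,0],[0,0,0]]]'; python3 - <<'E'
from h import *
np.set_printoptions(precision=4,suppress=True)
o=manip.get_obs();print(o["t"],o["tcp_pos"],o["wrist_force"],o["finger_gap"])
for n in("scene","side","wrist"):
    p=manip.capture(n); cv2.imwrite(f"pics/{n}2.png",p["image"])
    for r in manip.pinpoint(p,"gauge")[:1]: print(n,r["score"],r["xy"])
    X=np.array(o["tcp_pos"]);print(proj(p,X-[0,0,.0565]))
    for r in manip.masks_of(p,"sink_a")[:5]: print(np.array(r["bbox"]),r["score"],p["image"][r["mask"]].mean(0))
E
```

```text
t: 3.75
tcp_pos: [0.4494, 0.0093, 0.232]
tool_rot: [180.0, -0.2, 72.0]
wrist_force: [0.2, 0.5, -1.9]
finger_gap: 0.174
3.75 [0.4494 0.0093 0.232 ] [ 0.2342  0.5246 -1.9498] 0.17431253390414464
scene 0.61 [270.1, 154.1]
[273.1383 155.8243]
[366.  233.3 391.3 265.4] 0.96 [ 19.4856  58.1565 117.4568]
[341.6 266.5 369.5 295.4] 0.92 [ 23.8646  60.7671 118.1485]
[163.5 163.3 193.7 190.9] 0.91 [128.8704 130.1431 131.6905]
[314.4 230.9 341.6 257.3] 0.55 [102.0342 102.9371 104.3004]
side 0.66 [316.9, 156.4]
[313.0028 154.6856]
[149.7 259.  184.8 295.6] 0.96 [ 17.5352  74.2557 140.8375]
[185.7 286.8 231.9 334.8] 0.85 [ 19.6782  71.4848 135.1466]
[322.4 120.6 348.1 145.6] 0.76 [153.1278 155.0183 158.2617]
[290.9 185.6 328.9 225.3] 0.64 [41.2732 39.9558 38.8197]
[201.5 236.7 245.1 277.8] 0.57 [119.6185 121.1386 123.9438]
wrist 0.79 [277.5, 234.1]
[282.0342 224.5589]
[389.2 341.4 410.1 363.5] 0.48 [152.7534 154.7534 160.3356]
```

```bash
python3 -m pendant '[[-1,[0.22,0.02,0],[0,0,0]],[-1,[0.22,0.02,0],[0,0,0]],[-1,[0.21,0.01,0],[0,0,0]],[-1,[0,0,0],[0,0,0]],[-1,[0,0,0],[0,0,0]]]'; python3 - <<'E'
from h import *
np.set_printoptions(precision=4,suppress=True)
o=manip.get_obs();print(o["t"],o["tcp_pos"])
p=manip.capture("wrist"); cv2.imwrite("pics/w3.png",p["image"])
for r in manip.pinpoint(p,"sink_a")[:4]: print(r["score"],r["xy"],at(p,r["xy"],.003))
for r in manip.pinpoint(p,"gauge")[:1]: print("gauge",r["score"],r["xy"])
X=np.array(o["tcp_pos"]);print(proj(p,X-[0,0,.0565]),"sink",proj(p,[.518,.216,.043]))
import pickle;pickle.dump(p,open("w3.pkl","wb"))
u,v=map(int,proj(p,[.518,.216,.043]))
a=p["image"][max(v-60,0):v+60,u-80:u+80];print(u,v)
cv2.imwrite("pics/w3c.png",cv2.resize(a,None,fx=5,fy=5,interpolation=cv2.INTER_CUBIC))
E
```

```text
t: 4.7
tcp_pos: [0.5005, 0.1335, 0.2299]
tool_rot: [-179.8, -0.1, 71.8]
wrist_force: [-0.5, -0.6, -1.9]
finger_gap: 0.177
4.7 [0.5005 0.1335 0.2299]
0.63 [196.6, 10.4] [0.4701 0.3272 0.003 ]
0.56 [275.5, 102.0] [0.5197 0.2148 0.003 ]
gauge 0.9 [275.9, 229.4]
[281.5418 224.0479] sink [272.707  100.5235]
272 100
```

View pics/w3c.png

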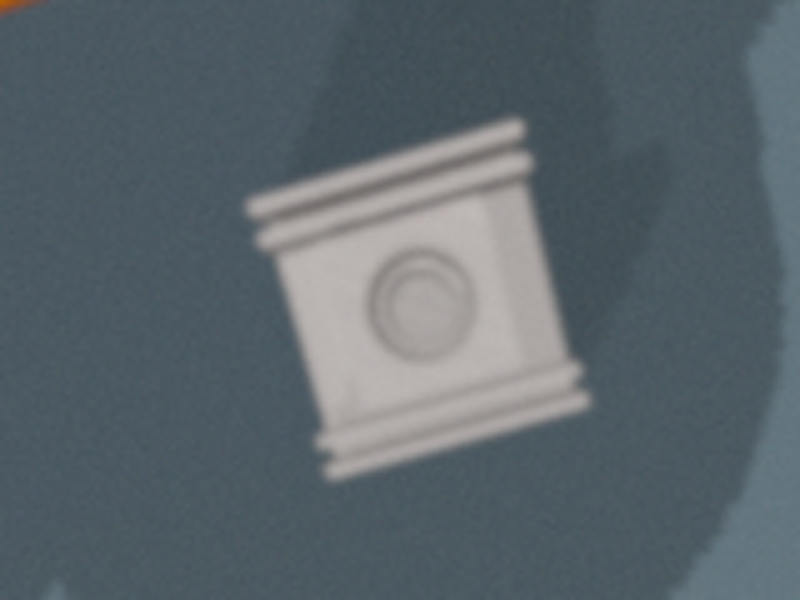

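The crop shows sink_b's hole at crop (421,305), which is picture (276,101). The sink is turned so its fins run along about 15° in the image. Next I'll check where the held pin sits relative to the TCP.

```bash
python3 - <<'E'
from h import *
import pickle
np.set_printoptions(precision=4,suppress=True)
p=pickle.load(open("w3.pkl","rb"))
k=lambda x,y:(192+x/5-.4,40+y/5-.4)
print("hole",at(p,k(421,305),.043))
c=np.array([at(p,k(x,y),.043) for x,y in((248,210),(521,128),(588,402),(331,474))]);print(c,c.mean(0))
for i in range(4):
    d=c[(i+1)%4]-c[i];print(np.hypot(*d[:2]),np.degrees(np.arctan2(d[1],d[0])))
a=p["image"][180:280,220:340]
T=manip.get_obs()["tcp_pos"];print(proj(p,T),[proj(p,T-[0,0,.0565]+np.array(v)) for v in([.01,0,0],[-.01,0,0],[0,.01,0],[0,-.01,0])])
cv2.imwrite("pics/w3g.png",cv2.resize(a,None,fx=6,fy=6,interpolation=cv2.INTER_CUBIC))
E
```

```text
hole [0.5209 0.215  0.043 ]
[[0.494  0.2427 0.043 ]
 [0.55   0.24   0.043 ]
 [0.5476 0.1863 0.043 ]
 [0.4925 0.1891 0.043 ]] [0.521  0.2145 0.043 ]
0.05609497224043749 -2.757899785627891
0.053815535807442375 -92.59293939551037
0.05512621790000454 177.02020974727395
0.05361361072276735 88.44349961855174
[281.8216 265.2105] [array([295.7572, 221.402 ]), array([268.1317, 229.8774]), array([277.2874, 212.5632]), array([286.3601, 238.4174])]
```

View pics/w3g.png

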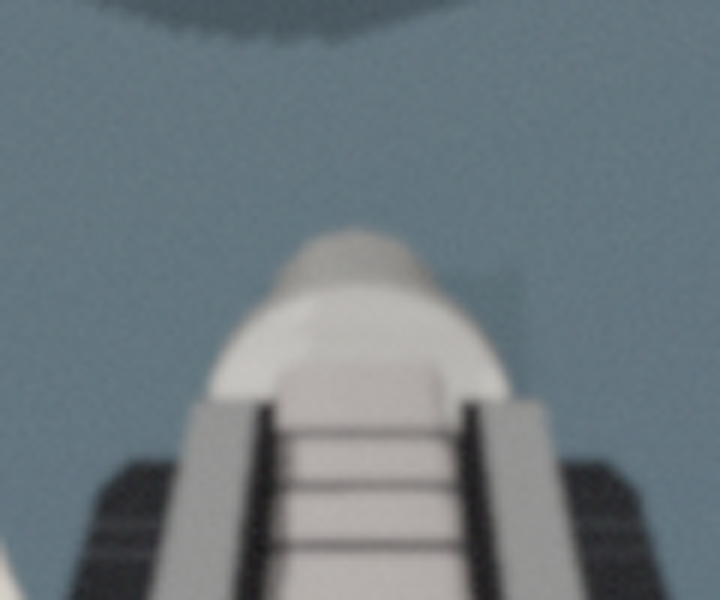

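```bash
python3 -m pendant '[[-1,[0.1,-0.02,0.2],[0,0,0]],[-1,[0.08,0,0.2],[0,0,0]],[-1,[0,0,0.19],[0,0,0]],[-1,[0,0,0.03],[0,0,0]],[-1,[0,0,0],[0,0,0]]]'; python3 - <<'E'
from h import *
import pickle
np.set_printoptions(precision=4,suppress=True)
o=manip.get_obs();print(o["t"],o["tcp_pos"],o["tool_rot"])
p=manip.capture("wrist");pickle.dump(p,open("w4.pkl","wb"))
T=o["tcp_pos"];print(proj(p,T-[0,0,.0565]),proj(p,[.5209,.2148,.043]))
a=p["image"][:300,140:420]
cv2.imwrite("pics/w4.png",cv2.resize(a,None,fx=2.6,fy=2,interpolation=cv2.INTER_CUBIC))
E
```

```text
t: 5.35
tcp_pos: [0.5099, 0.1646, 0.1059]
tool_rot: [179.8, -0.2, 71.3]
wrist_force: [-0.3, 0.1, -0.3]
finger_gap: 0.169
5.35 [0.5099 0.1646 0.1059] [179.8382  -0.2131  71.313 ]
[281.0585 224.2628] [272.3758 148.3339]
```

View pics/w4.png

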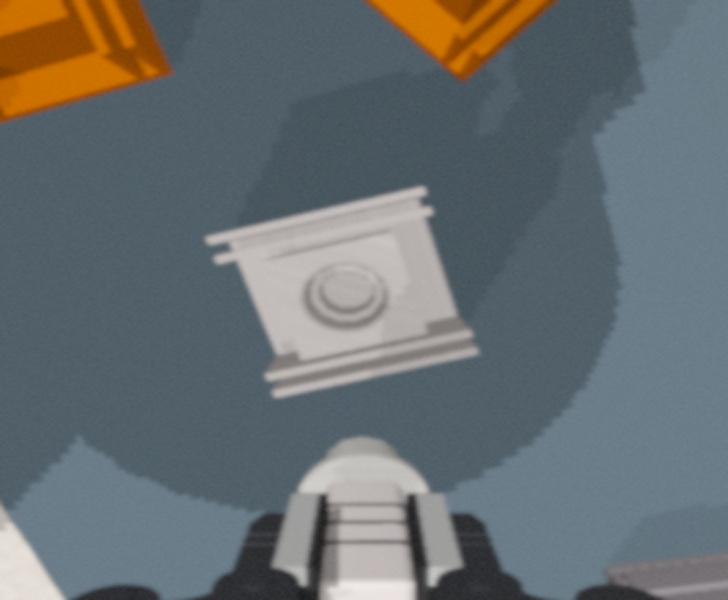

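The picture shows the sink_b hole at about (273,147.5), with an inner ring that hints at the narrow one. The pin end's centre is at about (278.8,230).

```bash
python3 - <<'E'
from h import *
import pickle
np.set_printoptions(precision=4,suppress=True)
p=pickle.load(open("w4.pkl","rb"))
h=at(p,(273.1-.3,147.5-.3),.043)
# pin: front edge at tool x +10 mm, z 1.5mm above end
y=np.radians(71.3);tx=np.array([np.cos(y),np.sin(y)]);ty=np.array([np.sin(y),-np.cos(y)])
g=at(p,(278.8-.3,218-.3),.0509)[:2]-.01*tx
d=h[:2]-g;print(h,g,d,"tool",d@tx,d@ty, d@tx/.2,d@ty/.2,"nominal",(h[:2]-[.5099,.1646])@tx,(h[:2]-[.5099,.1646])@ty)
E
```

```text
[0.5214 0.2154 0.043 ] [0.5068 0.1607] [0.0146 0.0547] tool 0.056474561294385626 -0.003657237883831228 0.28237280647192814 -0.018286189419156138 nominal 0.051817435257093904 -0.00538922091436936
```

```bash
python3 - <<'E'
from h import *
import pickle
np.set_printoptions(precision=4,suppress=True)
p=pickle.load(open("w3.pkl","rb"));T=np.array([.5005,.1335,.2299])
y=np.radians(71.8);tx=np.array([np.cos(y),np.sin(y)]);ty=np.array([np.sin(y),-np.cos(y)])
for n,uv,z,r in(("collar top edge",(279.5,227.0),-.0245,.015),("pin",(279.0,218),-.055,.01),("handle base",(279.4,240.3),-.0245,.008)):
    g=at(p,uv,T[2]+z)[:2]-T[:2];print(n,g@tx-r,g@ty)
E
```

```text
collar top edge -0.0047281425226090995 -0.0011334942255461433
pin -0.005064381949834101 -0.0017239032978075112
handle base -0.006098635420856714 -0.0012080529368795312
```

```bash
python3 -m pendant '[[-1,[0.15,-0.01,0],[0,0,0]],[-1,[0.13,-0.008,0],[0,0,0]],[-1,[0,0,0],[0,0,0]],[-1,[0,0,0],[0,0,0]]]'; python3 -c "
from h import *
o=manip.get_obs();print(o['tcp_pos'],o['wrist_force'])
d=o['tcp_pos'][:2]-np.array([.5099,.1646]);y=np.radians(71.3);print(d@[np.cos(y),np.sin(y)],d@[np.sin(y),-np.cos(y)])"
```

```text
t: 5.8
tcp_pos: [0.5288, 0.2185, 0.115]
tool_rot: [179.4, -0.5, 71.0]
wrist_force: [0.2, 0.3, -1.5]
finger_gap: 0.179
[0.5287674  0.21851585 0.11499484] [ 0.15574383  0.28424038 -1.45535062]
0.05711878294060159 0.0005852735356462153
```

```bash
python3 -m pendant '[[-1,[-0.007,-0.022,0],[0.075,-0.06,0]],[-1,[0,0,0],[0,0,0]],[-1,[0,0,0],[0,0,0]]]'; python3 -c "
from h import *
o=manip.get_obs();print(o['tcp_pos'],o['wrist_force'])
d=o['tcp_pos'][:2]-np.array([.5099,.1646]);y=np.radians(71.3);print(d@[np.cos(y),np.sin(y)],d@[np.sin(y),-np.cos(y)])"
```

```text
t: 6.1
tcp_pos: [0.5246, 0.2168, 0.1176]
tool_rot: [179.9, -0.1, 70.9]
wrist_force: [0.3, -0.1, -2.4]
finger_gap: 0.176
[0.52464763 0.21676034 0.11758662] [ 0.28667829 -0.14635441 -2.3859042 ]
0.054135091015904545 -0.0027541805982080336
```

```bash
python3 -m pendant '[[-1,[0.008,-0.005,0.03],[0,0,0]],[-1,[0,0,0.03],[0,0,0]],[-1,[0,0,0],[0,0,0]]]'; python3 -c "
from h import *
o=manip.get_obs();print(o['tcp_pos'],o['wrist_force'])
d=o['tcp_pos'][:2]-np.array([.5099,.1646]);y=np.radians(71.3);print(d@[np.cos(y),np.sin(y)],d@[np.sin(y),-np.cos(y)])"
```

```text
t: 6.4
tcp_pos: [0.5241, 0.2178, 0.1046]
tool_rot: [179.9, -0.1, 70.8]
wrist_force: [0.2, -0.2, -0.7]
finger_gap: 0.177
[0.52413809 0.217836   0.10460503] [ 0.22790745 -0.1812622  -0.68571923]
0.0549906033735267 -0.0035816882562358485
```

Well placed, with the lower end at about 48 mm. I'll go down gently.

```bash
python3 -m pendant '[[-1,[0.002,0,0.012],[0,0,0]],[-1,[0,0,0.012],[0,0,0]],[-1,[0,0,0.012],[0,0,0]],[-1,[0,0,0.008],[0,0,0]]]'
```

```text
t: 6.8
tcp_pos: [0.5242, 0.2182, 0.0946]
tool_rot: [179.9, -0.0, 70.8]
wrist_force: [0.4, 0.4, -2.2]
finger_gap: 0.174
```

```bash
python3 -m pendant '[[-1,[0,0,0.01],[0,0,0]],[-1,[0,0,0.01],[0,0,0]],[-1,[0,0,0.008],[0,0,0]]]';python3 -m pendant '[[-1,[0,0,0.008],[0,0,0]],[-1,[0,0,0.008],[0,0,0]]]'
```

```text
t: 7.1
tcp_pos: [0.5242, 0.2182, 0.0885]
tool_rot: [179.9, -0.0, 70.8]
wrist_force: [-0.1, -0.4, -2.0]
finger_gap: 0.171
t: 7.3
tcp_pos: [0.5243, 0.2182, 0.0852]
tool_rot: [179.9, -0.0, 70.8]
wrist_force: [-3.8, 2.2, 8.5]
finger_gap: 0.179
```

```bash
python3 -m pendant '[[-1,[0,0,0.004],[0,0,0]]]'; python3 -m pendant '[[-1,[0,0,0.003],[0,0,0]]]'
```

```text
t: 7.4
tcp_pos: [0.5244, 0.2186, 0.085]
tool_rot: [179.9, -0.1, 70.8]
wrist_force: [-7.1, -1.0, 20.5]
finger_gap: 0.176
t: 7.5
tcp_pos: [0.5244, 0.2188, 0.085]
tool_rot: [179.9, -0.1, 70.8]
wrist_force: [-4.9, -3.3, 14.2]
finger_gap: 0.18
```

Firm stop at 13 mm depth with about 16–22 N of push, so sink_b fails. Lifting and moving to the other sink.

```bash
python3 -m pendant '[[-1,[0,0,-0.05],[0,0,0]],[-1,[0,0,-0.1],[0,0,0]],[-1,[0,0,-0.2],[0,0,0]],[-1,[0,0,-0.2],[0,0,0]],[-1,[0,0,0],[0,0,0]]]'; python3 -m pendant '[[-1,[-0.1,0.03,0],[0,0,0]],[-1,[-0.2,0.06,0],[0,0,0]],[-1,[-0.22,0.065,0],[0,0,0]],[-1,[-0.22,0.065,0],[0,0,0]],[-1,[-0.22,0.065,0],[0,0,0]],[-1,[-0.22,0.065,0],[0,0,0]],[-1,[-0.22,0.065,0],[0,0,0]],[-1,[-0.22,0.065,0],[0,0,0]],[-1,[-0.22,0.065,0],[0,0,0]],[-1,[-0.22,0.065,0],[0,0,0]]]'
```

```text
t: 8.0
tcp_pos: [0.5239, 0.2187, 0.2003]
tool_rot: [179.9, -0.1, 70.8]
wrist_force: [1.5, 0.1, -1.9]
finger_gap: 0.175
t: 9.0
tcp_pos: [0.5046, -0.2192, 0.2015]
tool_rot: [179.6, -0.4, 71.5]
wrist_force: [0.7, 0.3, -1.2]
finger_gap: 0.178
```

```bash
python3 -m pendant '[[-1,[-0.2,0.05,0],[0,0,0]],[-1,[-0.15,0.04,0],[0,0,0]],[-1,[0,0,0],[0.05,-0.05,0]],[-1,[0,0,0],[0,0,0]]]'; python3 - <<'E'
from h import *
import pickle
np.set_printoptions(precision=4,suppress=True)
o=manip.get_obs();print(o["t"],o["tcp_pos"],o["tool_rot"])
p=manip.capture("wrist");pickle.dump(p,open("w5.pkl","wb"))
for r in manip.pinpoint(p,"sink_a")[:3]: print(r["score"],r["xy"],at(p,r["xy"],.003))
u,v=map(int,proj(p,[.516,-.243,.043]));v0=max(v-60,0)
a=p["image"][v0:v0+120,u-80:u+80];print(u-80,v0)
cv2.imwrite("pics/w5.png",cv2.resize(a,None,fx=5,fy=5,interpolation=cv2.INTER_CUBIC))
E
```

```text
t: 9.4
tcp_pos: [0.4962, -0.3015, 0.2008]
tool_rot: [-180.0, 0.2, 71.0]
wrist_force: [0.8, 1.1, -1.4]
finger_gap: 0.179
9.4 [ 0.4962 -0.3015  0.2008] [-179.9596    0.1647   71.0302]
0.68 [285.8, 123.6] [ 0.5201 -0.2465  0.003 ]
201 63
```

View pics/w5.png

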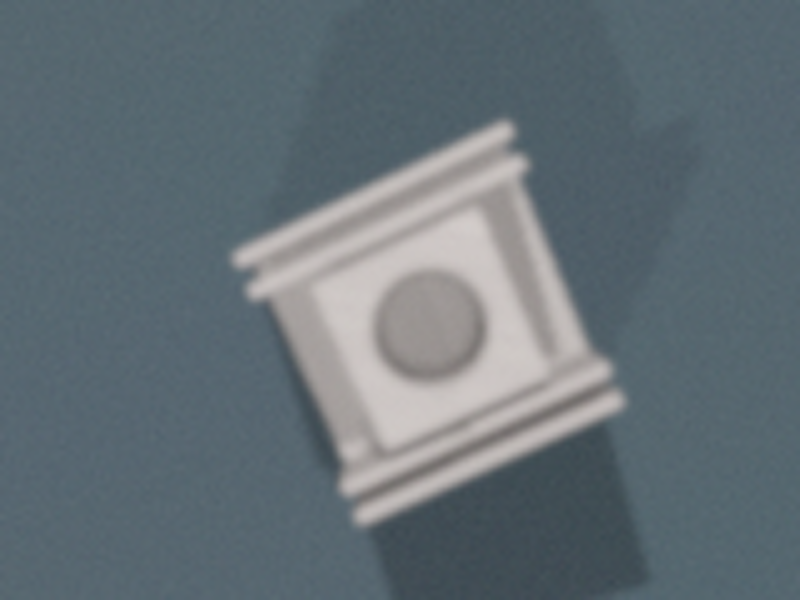

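The crop shows a plain bore with no step. Its hole centre is at picture (286.8,127.6).

```bash
python3 - <<'E'
from h import *
import pickle
np.set_printoptions(precision=4,suppress=True)
p=pickle.load(open("w5.pkl","rb"));o=manip.get_obs();print(o["tcp_pos"],o["tool_rot"])
h=at(p,(286.8,127.6),.043)[:2];y=np.radians(71);tx=np.array([np.cos(y),np.sin(y)]);ty=np.array([np.sin(y),-np.cos(y)])
T=h+.0039*tx+.0019*ty;d=T-o["tcp_pos"][:2];print(h,"target",T,d@tx/.2,d@ty/.2)
E
```

```text
[ 0.4962 -0.301   0.2009] [-179.9866    0.1576   71.0749]
[ 0.52   -0.2482] target [ 0.523  -0.2452] 0.30770938940303566 0.035736539789462445
```

```bash
python3 -m pendant '[[-1,[0.16,0.018,0],[0,0,0]],[-1,[0.147,0.018,0],[0,0,0]],[-1,[0,0,0],[0,0,0]],[-1,[0,0,0.2],[0,0,0]],[-1,[0,0,0.15],[0,0,0]],[-1,[0,0,0.1],[0,0,0]],[-1,[0,0,0],[0,0,0]],[-1,[0,0,0],[0,0,0]]]'
```

```text
t: 10.3
tcp_pos: [0.5265, -0.2358, 0.1104]
tool_rot: [179.7, -0.0, 71.7]
wrist_force: [-0.3, -0.5, -0.6]
finger_gap: 0.177
```

```bash
python3 -m pendant '[[-1,[-0.05,-0.002,0],[0.03,0,0]],[-1,[0,0,0],[0,0,0]],[-1,[0,0,0],[0,0,0]]]'
```

```text
t: 10.6
tcp_pos: [0.5239, -0.2464, 0.1136]
tool_rot: [179.8, -0.0, 71.7]
wrist_force: [0.4, 0.1, -1.4]
finger_gap: 0.177
```

```bash
python3 -m pendant '[[-1,[0.004,-0.006,0.025],[0.02,0,0]],[-1,[0,0,0.02],[0,0,0]],[-1,[0,0,0],[0,0,0]]]'
```

```text
t: 10.9
tcp_pos: [0.5233, -0.2456, 0.105]
tool_rot: [179.8, -0.0, 71.7]
wrist_force: [-0.1, -0.3, -2.0]
finger_gap: 0.174
```

```bash
python3 -m pendant '[[-1,[0,0,0.012],[0,0,0]],[-1,[0,0,0.01],[0,0,0]],[-1,[0,0,0.01],[0,0,0]]]'; python3 -m pendant '[[-1,[0,0,0.008],[0,0,0]],[-1,[0,0,0.008],[0,0,0]]]'
```

```text
t: 11.2
tcp_pos: [0.5234, -0.2454, 0.098]
tool_rot: [179.8, -0.0, 71.7]
wrist_force: [-0.2, -0.2, -1.1]
finger_gap: 0.175
t: 11.4
tcp_pos: [0.5232, -0.2454, 0.0945]
tool_rot: [179.9, -0.0, 71.7]
wrist_force: [-1.7, -0.5, -0.5]
finger_gap: 0.177
```

```bash
python3 -m pendant '[[-1,[0,0,0.01],[0,0,0]],[-1,[0,0,0.01],[0,0,0]]]'; python3 -m pendant '[[-1,[0,0,0.01],[0,0,0]],[-1,[0,0,0.01],[0,0,0]],[-1,[0,0,0.01],[0,0,0]]]'; python3 -m pendant '[[-1,[0,0,0.01],[0,0,0]],[-1,[0,0,0.008],[0,0,0]]]'
```

```text
t: 11.6
tcp_pos: [0.523, -0.2454, 0.0901]
tool_rot: [179.9, -0.0, 71.7]
wrist_force: [-0.5, 0.3, -0.6]
finger_gap: 0.173
t: 11.9
tcp_pos: [0.523, -0.2454, 0.0835]
tool_rot: [179.9, -0.0, 71.7]
wrist_force: [-1.8, -1.5, -0.9]
finger_gap: 0.176
t: 12.1
tcp_pos: [0.5229, -0.2454, 0.0795]
tool_rot: [179.9, -0.0, 71.7]
wrist_force: [-1.7, -0.2, -0.4]
finger_gap: 0.175
```

Past the 13 mm step depth without resistance; continuing to the collar.

```bash
python3 -m pendant '[[-1,[0,0,0.01],[0,0,0]],[-1,[0,0,0.01],[0,0,0]],[-1,[0,0,0.005],[0,0,0]]]'; python3 -m pendant '[[-1,[0,0,0.005],[0,0,0]],[-1,[0,0,0.005],[0,0,0]]]'; python3 -m pendant '[[-1,[0,0,0.005],[0,0,0]],[-1,[0,0,0.005],[0,0,0]]]'
```

```text
t: 12.4
tcp_pos: [0.5229, -0.2454, 0.0739]
tool_rot: [179.9, -0.0, 71.7]
wrist_force: [-1.4, -0.3, -0.2]
finger_gap: 0.176
t: 12.6
tcp_pos: [0.5228, -0.2454, 0.0717]
tool_rot: [179.9, -0.0, 71.7]
wrist_force: [-0.9, -0.3, -0.2]
finger_gap: 0.18
t: 12.8
tcp_pos: [0.523, -0.2456, 0.0703]
tool_rot: [179.9, -0.0, 71.7]
wrist_force: [-10.1, 4.0, 27.9]
finger_gap: 0.178
```

```bash
python3 -m pendant '[[-1,[0,0,-0.003],[0,0,0]],[-0.4,[0,0,0],[0,0,0]],[-0.2,[0,0,0],[0,0,0]],[0,[0,0,0],[0,0,0]],[0,[0,0,0],[0,0,0]],[0,[0,0,0],[0,0,0]]]'; python3 - <<'E'
from h import *
o=manip.get_obs();print(o["t"],o["tcp_pos"],o["joints"],o["wrist_force"])
E
```

```text
t: 13.4
tcp_pos: [0.524, -0.2457, 0.0714]
tool_rot: [179.8, -0.0, 71.7]
wrist_force: [-0.0, -1.0, 0.6]
finger_gap: 0.497
13.4 [ 0.52397565 -0.24571329  0.07143003] [ 17.47281311  30.62653505   5.91619137 106.39084449  -4.46270341
  42.98806846   7.55295076] [-0.0016718  -0.96994969  0.62374559]
```

```bash
python3 -m pendant '[[0,[0,0,-0.05],[0,0,0]],[0,[0,0,-0.2],[0,0,0]],[0,[0,0,-0.2],[0,0,0]],[0,[0,0,-0.2],[0,0,0]],[0,[0,0,0],[0,0,0]]]'; python3 - <<'E'
from h import *
p=manip.capture("side");cv2.imwrite("pics/s6.png",p["image"])
q=manip.capture("scene");cv2.imwrite("pics/c6.png",q["image"])
for r in (p,q):
  for g in manip.pinpoint(r,"gauge")[:2]: print(g["score"],g["xy"],at(r,g["xy"],.015),proj(r,[.521,-.247,.015]))
o=manip.get_obs();print(o["tcp_pos"])
E
python3 -m pendant '[[0,[0.1,-0.03,0],[0,0,0]],[0,[0.2,-0.06,0],[0,0,0]],[0,[0.22,-0.07,0],[0,0,0]],[0,[0.22,-0.07,0],[0,0,0]],[0,[0.22,-0.07,0],[0,0,0]],[0,[0.22,-0.07,0],[0,0,0]],[0,[0.22,-0.07,0],[0,0,0]],[0,[0.22,-0.07,0],[0,0,0]],[0,[0.2,-0.07,0],[0,0,0]],[0,[0.2,-0.07,0],[0,0,0]]]'
```

```text
t: 13.9
tcp_pos: [0.5229, -0.2455, 0.2081]
tool_rot: [179.9, -0.0, 71.7]
wrist_force: [-0.9, 0.4, -0.4]
finger_gap: 0.501
0.59 [308.0, 211.0] [0.44660763 0.01266772 0.015     ] [334.70366071 132.39677734]
0.48 [408.7, 193.6] [0.26227236 0.33844549 0.015     ] [180.9451327  177.29542593]
0.44 [181.0, 178.9] [ 0.52571732 -0.2434884   0.015     ] [180.9451327  177.29542593]
[ 0.52050313 -0.2442994   0.20168308]
t: 15.1
tcp_pos: [0.5188, 0.1892, 0.1909]
tool_rot: [-178.6, 0.5, 71.1]
wrist_force: [0.8, -0.1, -0.4]
finger_gap: 0.494
```

```bash
python3 -m pendant '[[1,[0.12,-0.03,0],[-0.17,0.06,0]],[1,[0,0,0],[0,0,0.6]],[1,[0,0,0],[0,0,1]],[1,[0,0,0],[0,0,1]],[1,[0,0,0],[0,0,1]],[1,[0,0,0],[0,0,1]],[1,[0,0,0],[0,0,1]],[1,[0,0,0],[0,0,1]],[1,[0,0,0],[0,0,1]],[1,[0,0,0],[0,0,1]]]';python3 -m pendant '[[1,[0,0,0],[0,0,0]],[1,[0,0,0],[0,0,0]]]'
```

```text
t: 16.1
tcp_pos: [0.513, 0.2207, 0.1772]
tool_rot: [179.6, 1.2, 0.3]
wrist_force: [-0.8, 0.3, -1.7]
finger_gap: 1.0
t: 16.3
tcp_pos: [0.512, 0.2205, 0.1752]
tool_rot: [179.5, 1.4, 0.4]
wrist_force: [0.1, 0.4, 0.3]
finger_gap: 0.998
```

```bash
python3 -m pendant '[[1,[0.045,0.02,0],[0.06,0.17,0.36]],[1,[0,0,0],[0,0,0]],[1,[0,0,0],[0,0,0]]]'; python3 - <<'E'
from h import *
import pickle
np.set_printoptions(precision=4,suppress=True)
o=manip.get_obs();print(o["t"],o["tcp_pos"],o["tool_rot"],o["joints"])
p=manip.capture("wrist");pickle.dump(p,open("w7.pkl","wb"))
for r in manip.masks_of(p,"sink_a")[:3]:
    c,s,a=cv2.minAreaRect(np.argwhere(r["mask"])[:,::-1].astype(np.float32));print(r["score"],r["bbox"],c,s,a,p["image"][r["mask"]].mean(0))
print(proj(p,[.521,.215,.043]),proj(p,o["tcp_pos"]))
a=p["image"];c=cv2.resize(cv2.imread("pics/c6.png")[150:240,140:300],(800,450)[:2],interpolation=cv2.INTER_CUBIC)
cv2.imwrite("pics/w7.png",np.vstack([cv2.resize(a,(400,300)),c[:300,:400][:, :]]))
E
```

```text
t: 16.6
tcp_pos: [0.5203, 0.2164, 0.1736]
tool_rot: [179.9, 0.1, -1.9]
wrist_force: [-0.1, 0.2, -0.1]
finger_gap: 0.996
16.6 [0.5203 0.2164 0.1736] [179.8863   0.1188  -1.8815] [ -32.4162   21.4477    8.2941  104.7254   -3.6668   54.2442 -114.4178]
0.88 [133.6, 205.2, 206.5, 277.7] (170.1879119873047, 239.13980102539062) (65.1616439819336, 71.34371185302734) 88.49256896972656 [  5.6495  86.2379 164.8907]
0.82 [123.0, 79.4, 225.0, 167.7] (172.68704223632812, 122.18244934082031) (71.86727905273438, 74.27552795410156) 58.32453536987305 [  6.0539  94.2818 175.7144]
0.77 [249.5, 158.0, 317.1, 222.7] (283.5, 189.5) (65.0, 63.0) 90.0 [156.9361 158.8026 164.1956]
[282.8808 193.2854] [282.2619 261.8292]
```

View pics/w7.png

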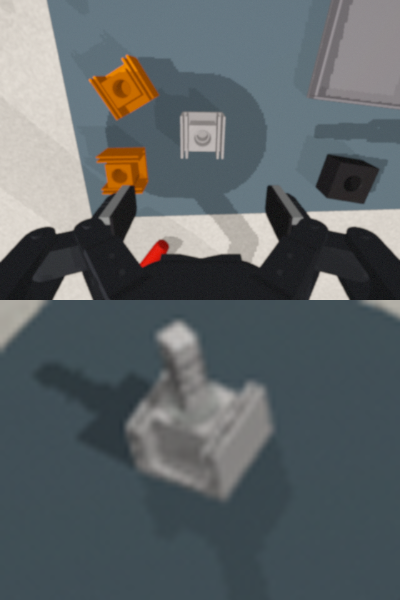

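The wrist view shows the grey sink centred with its fins on the jaw sides, and both orange ones clear of the fingers. The lower panel shows the gauge standing home in the other sink. Descending.

```bash
python3 -m pendant '[[0.8,[0,0,0.15],[0,0,0]],[0.8,[0,0,0.2],[0,0,0]],[0.8,[0,0,0.2],[0,0,0]],[0.8,[0,0,0],[0,0,0]],[0.8,[0,0,0],[0,0,0]]]'
```

```text
t: 17.2
tcp_pos: [0.5211, 0.2178, 0.063]
tool_rot: [-180.0, 0.0, -1.5]
wrist_force: [0.2, 1.0, 0.4]
finger_gap: 0.901
```

```bash
python3 -m pendant '[[0.8,[0,0.008,0.1],[0,0,0.1]],[0.8,[0,0,0.1],[0,0,0]],[0.8,[0,0,0.05],[0,0,0]],[0.8,[0,0,0],[0,0,0]],[0.8,[0,0,0],[0,0,0]]]'
```

```text
t: 17.7
tcp_pos: [0.5255, 0.2187, 0.0209]
tool_rot: [-179.7, -0.5, -2.2]
wrist_force: [-0.1, 0.7, -0.6]
finger_gap: 0.899
```

```bash
python3 -m pendant '[[0.8,[-0.015,0.01,0.03],[-0.04,-0.06,0]],[0.8,[0,0,0.02],[0,0,0]],[0.8,[0,0,0],[0,0,0]]]'; python3 -m pendant '[[0.5,[0,0,0],[0,0,0]],[0.3,[0,0,0],[0,0,0]],[0,[0,0,0],[0,0,0]],[-0.2,[0,0,0],[0,0,0]],[-0.4,[0,0,0],[0,0,0]],[-1,[0,0,0],[0,0,0]],[-1,[0,0,0],[0,0,0]]]' 40
```

```text
t: 18.0
tcp_pos: [0.5235, 0.2174, 0.0127]
tool_rot: [-179.9, -0.1, -2.1]
wrist_force: [-0.1, -0.1, -0.8]
finger_gap: 0.901
t: 18.7
tcp_pos: [0.5236, 0.2173, 0.0131]
tool_rot: [-179.9, -0.1, -2.2]
wrist_force: [-0.6, -0.2, -0.1]
finger_gap: 0.646
```

```bash
python3 -m pendant '[[-1,[0,0,-0.05],[0,0,0]],[-1,[0,0,-0.1],[0,0,0]],[-1,[0,0,-0.2],[0,0,0]],[-1,[0,0,-0.2],[0,0,0]],[-1,[0,0,-0.1],[0,0,0]],[-1,[0,0,0],[0,0,0]]]' 60; python3 -m pendant '[[-1,[0.05,0.1,0],[0,0,0]],[-1,[0.1,0.18,0],[0,0,0]],[-1,[0.1,0.18,0],[0,0,0]],[-1,[0.1,0.18,0],[0,0,0]],[-1,[0.1,0.18,0],[0,0,0]],[-1,[0.1,0.16,0],[0,0,0]],[-1,[0.06,0.1,0],[0,0,0]],[-1,[0,0,0],[0,0,0]]]'; python3 - <<'E'
from h import *
np.set_printoptions(precision=4,suppress=True)
o=manip.get_obs();print(o["t"],o["tcp_pos"],o["tool_rot"],o["finger_gap"])
for n in("scene","side","wrist"):
    p=manip.capture(n)
    for r in manip.pinpoint(p,"tray")[:1]: print(n,r["score"],r["xy"],at(p,r["xy"],.003))
    cv2.imwrite(f"pics/{n}8.png",p["image"])
a=[cv2.resize(cv2.imread(f"pics/{n}8.png"),(400,300)) for n in("side","wrist")]
cv2.imwrite("pics/m8.png",np.vstack(a))
E
```

```text
t: 19.3
tcp_pos: [0.522, 0.2166, 0.1496]
tool_rot: [180.0, 0.0, -2.2]
wrist_force: [0.8, -0.2, -3.5]
finger_gap: 0.64
t: 20.1
tcp_pos: [0.6361, -0.0111, 0.1436]
tool_rot: [180.0, 0.4, -1.9]
wrist_force: [-0.4, 0.6, -2.8]
finger_gap: 0.648
20.1 [ 0.6361 -0.0111  0.1436] [179.9624   0.4219  -1.8992] 0.6476032753578264
scene 0.71 [227.1, 246.9] [ 0.6458 -0.0168  0.003 ]
side 0.73 [243.0, 172.4] [ 0.6375 -0.0159  0.003 ]
wrist 0.55 [287.4, 190.2] [ 0.6352 -0.011   0.003 ]
```

View pics/m8.png

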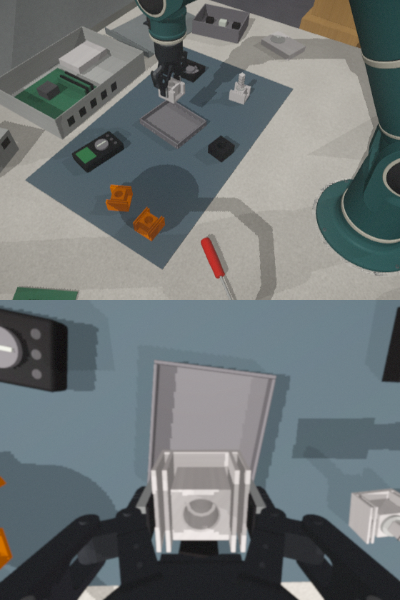

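Side and wrist views show the sink held upright over the tray, and the gauge still standing in the other sink. Lowering.

```bash
python3 -m pendant '[[-1,[0.025,0.02,0],[0,0.05,0]],[-1,[0,0,0.15],[0,0,0]],[-1,[0,0,0.15],[0,0,0]],[-1,[0,0,0.12],[0,0,0]],[-1,[0,0,0.05],[0,0,0]],[-1,[0,0,0],[0,0,0]],[-1,[0,0,0],[0,0,0]]]'
```

```text
t: 21.1
tcp_pos: [0.6432, -0.0069, 0.0504]
tool_rot: [-179.8, -0.4, -1.3]
wrist_force: [0.5, -0.8, -2.4]
finger_gap: 0.644
```

```bash
python3 -m pendant '[[-1,[0,0.04,0.03],[-0.02,-0.05,0]],[-1,[0,0,0.05],[0,0,0]],[-1,[0,0,0.03],[0,0,0]],[-1,[0,0,0],[0,0,0]]]'; python3 -m pendant '[[-1,[0,0,0.012],[0,0,0]],[-1,[0,0,0.01],[0,0,0]],[-1,[0,0,0.01],[0,0,0]]]'
```

```text
t: 21.5
tcp_pos: [0.6449, -0.0158, 0.0296]
tool_rot: [180.0, -0.2, -1.3]
wrist_force: [-0.6, 0.2, -2.8]
finger_gap: 0.645
t: 21.8
tcp_pos: [0.6452, -0.0157, 0.0232]
tool_rot: [180.0, -0.3, -1.3]
wrist_force: [-0.3, 0.3, -3.5]
finger_gap: 0.641
```

```bash
python3 -m pendant '[[-1,[0,0,0.01],[0,0,0]],[-1,[0,0,0.008],[0,0,0]]]';python3 -m pendant '[[-1,[0,0,0.006],[0,0,0]],[-1,[0,0,0.005],[0,0,0]]]';python3 -m pendant '[[-1,[0,0,0.005],[0,0,0]]]'
```

```text
t: 22.0
tcp_pos: [0.6453, -0.0155, 0.0194]
tool_rot: [-180.0, -0.3, -1.2]
wrist_force: [0.2, -0.2, -3.0]
finger_gap: 0.646
t: 22.2
tcp_pos: [0.6454, -0.0154, 0.0173]
tool_rot: [-180.0, -0.3, -1.2]
wrist_force: [-10.7, 0.3, 23.8]
finger_gap: 0.639
t: 22.3
tcp_pos: [0.6454, -0.0154, 0.0172]
tool_rot: [-180.0, -0.3, -1.2]
wrist_force: [-14.8, 1.0, 27.8]
finger_gap: 0.646
```

```bash
python3 -m pendant '[[-1,[0,0,-0.002],[0,0,0]],[0.4,[0,0,0],[0,0,0]],[0.55,[0,0,0],[0,0,0]],[0.65,[0,0,0],[0,0,0]],[0.65,[0,0,0],[0,0,0]]]'; python3 -m pendant '[[0.65,[0,0,-0.05],[0,0,0]],[0.65,[0,0,-0.1],[0,0,0]],[0.65,[0,0,-0.2],[0,0,0]],[0.65,[0,0,-0.2],[0,0,0]],[0.65,[-0.15,0,-0.2],[0,0,0]],[0.65,[-0.2,0,-0.1],[0,0,0]],[0.65,[-0.2,0,0],[0,0,0]],[0.65,[0,0,0],[0,0,0]],[0.65,[0,0,0],[0,0,0]]]'; python3 - <<'E'
from h import *
o=manip.get_obs();print(o["t"],o["tcp_pos"])
a=[cv2.resize(manip.capture("side")["image"][90:240,190:390],(800,600)) ,manip.capture("scene")["image"]]
a[1]=a[1][150:300,150:350]
cv2.imwrite("pics/m9.png",np.vstack([cv2.resize(x,(400,300),interpolation=cv2.INTER_CUBIC) for x in a]))
E
```

```text
t: 22.8
tcp_pos: [0.6462, -0.0155, 0.0185]
tool_rot: [-180.0, -0.4, -1.3]
wrist_force: [-0.4, 0.7, 0.1]
finger_gap: 0.825
t: 23.7
tcp_pos: [0.5323, -0.0134, 0.1983]
tool_rot: [-179.9, -0.6, -1.3]
wrist_force: [0.6, 0.3, -0.1]
finger_gap: 0.826
23.7 [ 0.53225006 -0.01338649  0.19832595]
```

View pics/m9.png

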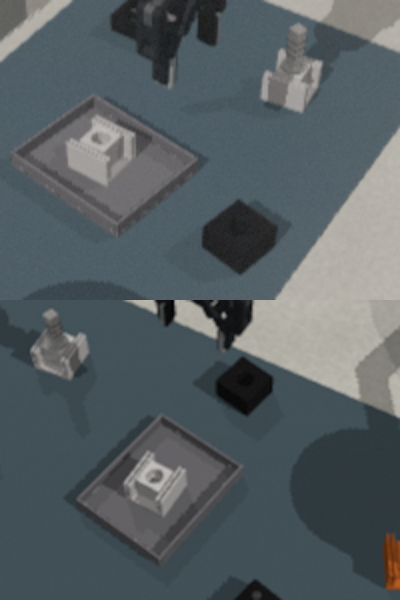

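Both views show the failed sink upright in the tray and the gauge standing collar-down in the other sink, with the arm clear of everything.

```bash
python3 -c "
from h import *
print(manip.job_done())"
```

```text
the job is handed in; nothing more can be done
None
```

The job is handed in: the gauge stands fully home in the heat sink that passes, and the one that fails is upright in the grey tray.

- **Failing sink** (mat position about x 0.52, y +0.22): the gauge stopped about 13 mm down and held against a push of roughly 10–22 N. I carried this sink to the tray and set it down. The last two camera views show it upright in the middle.
- **Passing sink** (about x 0.52, y −0.25): the gauge went in without resistance until the collar met the boss. That was 14.7 mm lower than the stop in the other sink, against 15 mm expected. The force there read about 28 N, or about 30 N allowing for the roughly 2 N baseline, under the 40 N limit. The last views show the gauge standing collar-down, with the sink still on the mat.
- **Other things:** the arm did not go near the orange look-alikes, meter, fan or screwdriver. The job took about 24 s on the robot's clock.

**Checks that disagreed:**
- My estimates of how far the gauge sat from the tool centre differed by up to about 2.6 mm. I used a value between them, and the pin entered both sockets cleanly.
- After release, the network that locates the gauge reported it at the stand in the side picture. The scene picture placed it in the passing sink, and the pictures themselves confirm that.

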